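Seat the thrust disc and swing its keeper over

ROBOT

A 7-joint arm with a two-finger parallel gripper is mounted at the origin on the work surface. World frame = base frame: x ahead of the robot, y to its left, z up, the work surface at z = 0. Lengths are in mm, angles in degrees, forces in N, time in s.
With the tool pointing down it reaches from about 400 to 875 mm from the base axis. Payload 6.5 kg.
Tool frame: the origin (TCP) lies between the finger pads; the fingertips stand 19 mm ahead of it and the grasp point (between the pads) is the TCP; z points along the fingers, y is the line along which they close (so a half turn about z gives the same grasp; the last joint's range is limited). The gripper opens to 85 mm and grips with 20 to 120 N. Pads are 22 mm wide; open, the fingers measure 114 mm over their backs; the gripper's body (76 mm by 85 mm) begins 54 mm behind the grasp point. The pads swing forward as they close: fully open they stand 13 mm farther back than shut.
Start: joints at [-80.627, 30.733, -0.252, 88.115, 0.149, 61.152, -4.079], TCP at [148.054, 632.906, 250.29] pointing down, gripper open.
Joint ranges: [-154.64, 154.64], [-21.42, 123.67], [-72.66, 72.17], [13.99, 137.28], [-74.86, 254.86], [10.95, 109.41], [-158.01, 158.01]. Speed limits (degrees/s): [136.94, 136.94, 180, 180, 180, 180, 180].

INTERFACE

Orientations are given as [roll, pitch, yaw] about the fixed x, y, z axes, in that order (R = Rz(yaw) Ry(pitch) Rx(roll)).
In Python, from plant import * gives the robot as it stands. Calls block until the motion is done:
- movep(position, orientation): joint-space move of the TCP to a pose.
- move_straight(position, ori=None, rate=150): straight line of the TCP; ori=None keeps the orientation; rate is the mean speed in mm/s.
- goto_joints(angles): joint-space move.
- gripper_open() and clamp(newtons=None): open the fingers fully, or close them until they stop; newtons is the grip in N (None keeps the last).
- wait(seconds).
- solve_ik(position, orientation): joint angles nearest the present ones, or None.
- get_obs(): the state.
- capture(name): name is "scene" or "top" or "wrist"; returns the picture (480x640x3 uint8, red, green, blue); there is no depth.
- get_calibration(name): a dict with "K" (3x3 intrinsics, pixels), "xyz" and "rotation" of the camera in the world. Camera axes: x right, y down, z forward; pixel columns grow to the right and rows downward; lengths in mm; the calibration is good to about 2 mm. A picture is of the moment at which its call begins: read the wrist's pose just before it. get_calibration takes no time and is no camera call; for the wrist camera it gives the pose at the moment of the call.
A pose or a line that the arm cannot do raises IKError and nothing moves.
- finish_job(): hands the job in; it is judged then, once.
The state is a dict: "time": time; "q": joint angles; "qvel": joint speeds; "tau": joint torques, N m; "tool_pos": TCP position; "eef_rot": TCP orientation; "contact_force": force on the tool from outside, world axes, zero at the start; "ft_torque": the same for the moment, N m; "opening": finger opening in mm; "finger_force": force on a finger pad.
Only numpy, scipy, OpenCV 4.12 (cv2) and the standard library are available. Lean on these libraries where they do the work, as an engineer would, in place of code of your own. Each camera call takes 0.05 s, during which the arm holds its last target. There are 200 camera calls.

TASK

The brass thrust disc lies loose on the top of the gearbox cover: nudge it across the top with your fingertips until it drops into the round recess and lies flat in it, fully home. Then push the red keeper round by its black post until it stops over the disc, and come away. Only push: do not pick the disc up, and leave the bolt, socket, tools, tin, mug and spray can where they are.

Things in the scene. Friction and masses are not known exactly. Their poses are not given: they have to be found in the camera images.
- cover: Aluminium gearbox end cover, 220 (x) by 180 (y) mm, clamped on a dark fixture plate 270 by 250 by 12 mm; it cannot move. Origin: centre of the plate's underside, on the table; z up. The cover's flat top face is 48 mm above the origin. Two blue toe clamps, 24 mm wide at x = -20 mm, reach in from the y edges to 72 mm off the centreline and stand 16 mm above the top face.
- seat (a point): Centre of the black floor of the round recess, 9 mm below the cover's top face, at x = 30, y = 0 mm in the cover's frame. The recess is blind, its diameter 54 mm.
- disc: Loose solid brass disc, diameter 50 mm, 8 mm thick, about 140 g. Origin: centre of its underside. It starts flat on the top face, 50 to 77 mm from the recess's centre on the cover's -x side. In the recess it has 2 mm of play all round and lies 1 mm below the top face, its origin then on the recess floor.
- keeper (a joint): Angle (rad) of the red keeper, a flat bar swivelling on a vertical pin. 0: parked, along the cover's +x; it grows clockwise seen from above to a fixed stop at 1.571, where the bar points along the cover's -y, across the recess. It starts at 0 to 0.4. Its dry friction takes about 1 N at the post; it stays where it is left.
- keeper_pivot (a point): Top centre of the keeper's pivot pin, 12.5 mm above the cover's top face; in the cover's frame at x = 30, y = 55 mm. The pin is 22 mm wide; the bar is 16 mm wide, from 3 to 8 mm above the top face, and reaches 75 mm from the pin's axis.
- keeper_post (a point): Top centre of the black upright post on the keeper, 60 mm from the pivot's axis, diameter 14 mm, from 8 to 36 mm above the cover's top face.
- bolt: Bystander: steel bolt standing on its head (18 mm wide), 38 mm tall, on the cover near the -y edge. Origin: underside.
- socket: Bystander: steel socket, diameter 24 mm, 30 mm tall, standing on the cover's +x -y corner. Origin: underside.
- wrench: Bystander: wrench 160 mm long lying on the table beside the fixture plate's -y side. Origin: underside.
- tin: Bystander: blue grease tin, diameter 66 mm, 45 mm tall, on the table beside the fixture plate's +y side. Origin: underside.
- screwdriver: Bystander: red screwdriver lying on the table to the robot's right. Origin: underside.
- mug: Bystander: white mug, 80 mm wide, 90 mm tall, to the robot's left. Origin: underside.
- spray: Bystander: orange spray can, 60 mm wide, 170 mm tall, to the robot's left. Origin: underside.
Things that resemble listed ones, but are neither listed nor needed, are in the scene too. Of the things shaped like the disc, the brass one is meant.

How it is judged (in metres and radians):
On the way, in this order (a step that is already met when the one before it is completed fails the run):
1. the disc lies flat at the bottom of the recess (horizontal distance between disc and seat below 0.0035 m and z of disc in the frame of cover below 0.0405 m and angle between disc's own z axis and vertical below 0.05 rad), for 0.2 s.
2. the keeper has been pushed round to its stop (value of joint keeper above 1.5 rad), for 0.2 s.
At the end, for the whole second after the job is handed in: The disc lies flat in the recess (centre within 3.5 mm of the recess's, underside within 1.5 mm of its floor, tilt under 0.05 rad), at rest, and the keeper stands within 0.07 rad of its stop over the disc (all of step 1 and value of joint keeper above 1.5 rad and linear speed of disc below 0.01 m/s); the robot touches nothing.
It fails at once if the disc is lifted more than 5 mm off the cover's top face (z of disc in the frame of cover above 0.053 m).
It fails at once if the disc is pushed off the cover (z of disc in the frame of cover below 0.03 m).
It fails at once if the disc is tipped up by more than 0.6 rad (angle between disc's own z axis and vertical above 0.6 rad).
It fails at once if a bystander (bolt, socket, wrench, tin, screwdriver, mug, spray can) is displaced by more than 20 mm (distance of any of bolt, socket, wrench, tin, screwdriver, mug, spray from where it was at the start of the episode above 0.02 m).
It also fails if it takes over 42 s, if anything falls off the work surface, if the arm or the gripper's body presses on something with over 40 N, if the wrist force passes 120 N, or if a joint passes its speed limit or range.

## Working session

There is one attempt and no reset: what is moved stays moved. The work goes in short steps, each a Python script; the robot and the scene stay as the last script left them, time stands still between calls to the robot, and variables do not carry over. Pictures are saved under pics/ and viewed, at most 10 in all, crops included, and the job is handed in when it is done.

```bash
ls; mkdir -p pics; python3 - <<'E'
from plant import *
import cv2
for n in("scene","top"):
    cv2.imwrite(f"pics/{n}0.png",capture(n)[:,:,::-1]); c=get_calibration(n); print(n,c)
print(get_obs()["time"])
E
```

```text
pics
scene {'K': array([[524.08464142,   0.        , 318.68090051],
       [  0.        , 524.08464142, 242.0854681 ],
       [  0.        ,   0.        ,   1.        ]]), 'xyz': array([1274.42074804,  469.71726187,  815.56339435]), 'rotation': array([-129.20836495,    1.04759532,  118.28558674])}
top {'K': array([[511.40239885,   0.        , 318.1148739 ],
       [  0.        , 511.40239885, 244.24558613],
       [  0.        ,   0.        ,   1.        ]]), 'xyz': array([ 243.50051823,   13.06290305, 1485.46182811]), 'rotation': array([-1.70470454e+02, -3.16005228e-02, -8.88619450e+01])}
0.1
```

View pics/scene0.png

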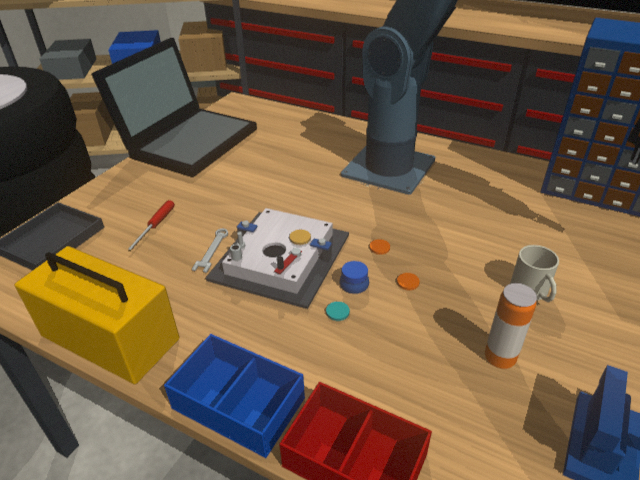

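View pics/top0.png

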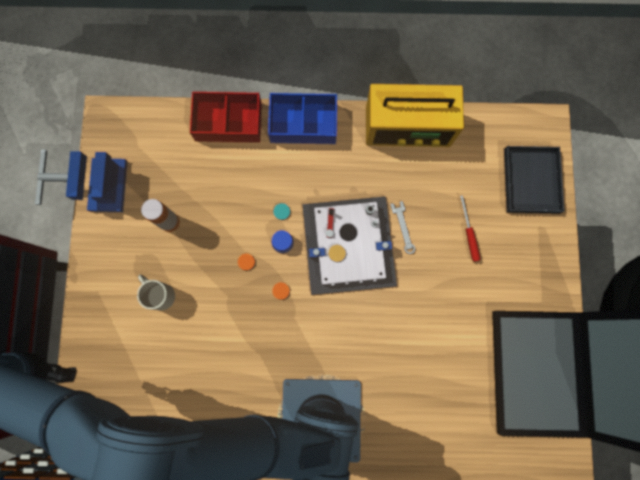

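Brass disc: top (337,253), on the cover. The look-alikes are two orange discs (247,261) and (281,291) and a teal one (282,212), all on the table. Only the brass one lies on the cover, next to the recess at (348,232). The keeper is at (331,222).

```bash
cat > h.py <<'E'
from plant import *
import cv2, numpy as np
from scipy.spatial.transform import Rotation as Ro
def R(c): return Ro.from_euler('xyz',c["rotation"],degrees=True).as_matrix()
def p2w(c,u,v,z):
    d=R(c)@np.linalg.inv(c["K"])@[u,v,1]; o=np.array(c["xyz"]); return o+d*(z-o[2])/d[2]
def w2p(c,p):
    q=c["K"]@R(c).T@(np.array(p)-c["xyz"]); return q[:2]/q[2]
def tri(obs):  # [(c,u,v),...]
    A=np.zeros((3,3));b=np.zeros(3)
    for c,u,v in obs:
        d=R(c)@np.linalg.inv(c["K"])@[u,v,1]; d/=np.linalg.norm(d); P=np.eye(3)-np.outer(d,d); A+=P;b+=P@c["xyz"]
    return np.linalg.solve(A,b)
def snap(n,f,crop=None,s=1):
    c=get_calibration(n); im=capture(n)[:,:,::-1]; cv2.imwrite("pics/raw_"+f,im)
    return c
E
python3 - <<'E'
from h import *
import pickle
t=get_calibration("top")
for n,u,v in(("disc",337,253),("rec",348,232),("keep",331,222)): print(n,p2w(t,u,v,50))
o=get_obs(); w=get_calibration("wrist"); print(o["tool_pos"],o["eef_rot"],w)
# camera offset in tool frame
Rt=Ro.from_euler('xyz',o["eef_rot"],degrees=True).as_matrix(); print(Rt.T@(w["xyz"]-np.array(o["tool_pos"])),Rt.T@R(w))
r=p2w(t,348,240,50)
for yaw in(0,90,-90,180): print(yaw,solve_ik([r[0],r[1],330],[180,0,yaw]))
E
```

```text
disc [460.3246553  -37.02996634  50.        ]
rec [521.62560986 -67.62557449  50.        ]
keep [549.84239627 -18.59444859  50.        ]
[147.93490292 632.39973403 249.51938751] [-1.79913329e+02  8.47045645e-03  1.66840807e+02] {'K': array([[406.1082629 ,   0.        , 321.38417889],
       [  0.        , 406.1082629 , 240.24649851],
       [  0.        ,   0.        ,   1.        ]]), 'xyz': array([ 65.54959633, 651.45084382, 373.3534801 ]), 'rotation': array([ 1.60775542e+02, -1.17354249e-02,  7.68749100e+01])}
[  84.54079297   -0.39211587 -123.84614078] [[ 5.95175881e-04 -9.44284441e-01 -3.29129976e-01]
 [ 9.99998348e-01 -3.30266361e-06  1.81780328e-03]
 [-1.71761036e-03 -3.29130514e-01  9.44282878e-01]]
0 [-47.0046726   18.30709551  62.02956107 106.97250967 -17.78125133
  65.2888351  -68.58950729]
90 [-39.84364851  15.08151208  51.4806038  106.72041764 -13.05239298
  64.34291218  16.38686444]
-90 [ -47.83494342   18.85814873   63.39241246  106.99899623  -18.52120452
   65.47421111 -157.81220706]
180 [-32.98953879  13.37583783  42.44652026 106.44312532 -10.00769319
  63.95294995 103.10417226]
```

```bash
python3 - <<'E'
from h import *
import pickle
goto_joints([5,30.7,0,88,0,61,-100])
q=solve_ik([480,-45,290],[180,0,-26]);print(q)
goto_joints(q); clamp(20)
o=get_obs(); c=snap("wrist","w1.png"); pickle.dump(c,open("w1.pkl","wb"))
print(o["time"],o["tool_pos"],o["opening"])
im=cv2.imread("pics/raw_w1.png"); cv2.imwrite("pics/w1.png",cv2.resize(im,(800,600),interpolation=cv2.INTER_CUBIC))
E
```

```text
[  -0.76179314   11.5858258     0.88111959  110.38614176   -0.20859268
   58.02953593 -115.78817722]
4.7083 [480.00818931 -45.00047296 290.010013  ] -0.203622651615538
```

View pics/w1.png

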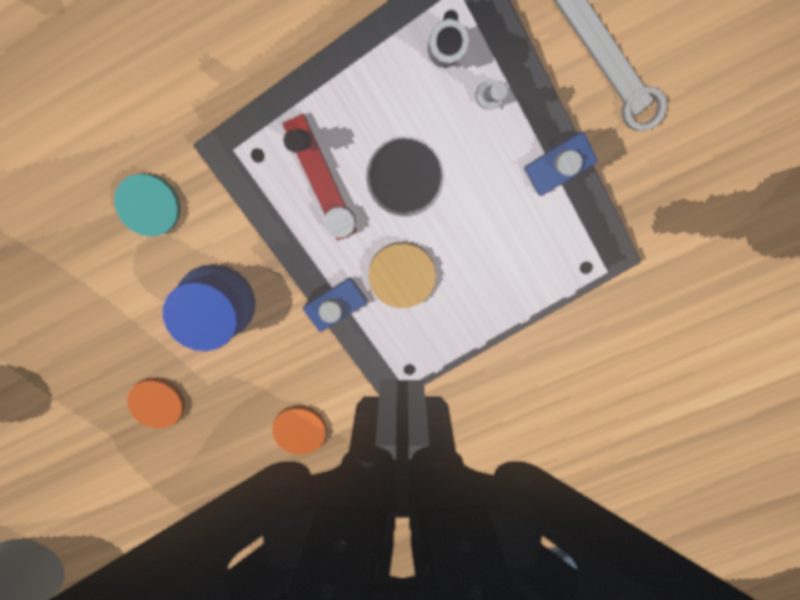

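The wrist view (800 px wide) shows the brass disc at (402,275), the recess at (404,176), the pivot pin at (339,221) and the post top at (297,140). The clamp's inner end is at (367,290), the bolt at (491,93) and the socket at (448,40). I'll triangulate with a second wrist view, taken nearer the start of the push.

```bash
python3 - <<'E'
from h import *
import pickle
c=pickle.load(open("w1.pkl","rb"))
def pw(u,v,z): return p2w(c,u/1.25,v/1.25,z)
d=pw(402,275,56); r=pw(404,176,48); pv=pw(339,221,60.5); po=pw(297,140,84)
print(d,r,pv,po, np.linalg.norm(pv-r),np.linalg.norm(po[:2]-pv[:2]))
u=(r-d)[:2];L=np.linalg.norm(u);u/=L;yaw=np.degrees(np.arctan2(u[1],u[0]));print(L,yaw)
s=d[:2]-u*55
move_straight([*s,170],[180,0,yaw],rate=150)
c=snap("wrist","w2.png"); pickle.dump(c,open("w2.pkl","wb")); o=get_obs();print(o["time"],o["tool_pos"])
im=cv2.imread("pics/raw_w2.png"); cv2.imwrite("pics/w2.png",cv2.resize(im,(800,600),interpolation=cv2.INTER_CUBIC))
E
```

```text
[462.48824902 -36.36029717  56.        ] [524.91621107 -68.2956269   48.        ] [518.26272534 -14.52181022  60.5       ] [576.65784175 -19.54759691  84.        ] 55.607034020723326 58.610990029363066
70.12214863701642 -27.092237086071155
5.9 [414.53497552 -11.42709555 170.66209437]
```

View pics/w2.png

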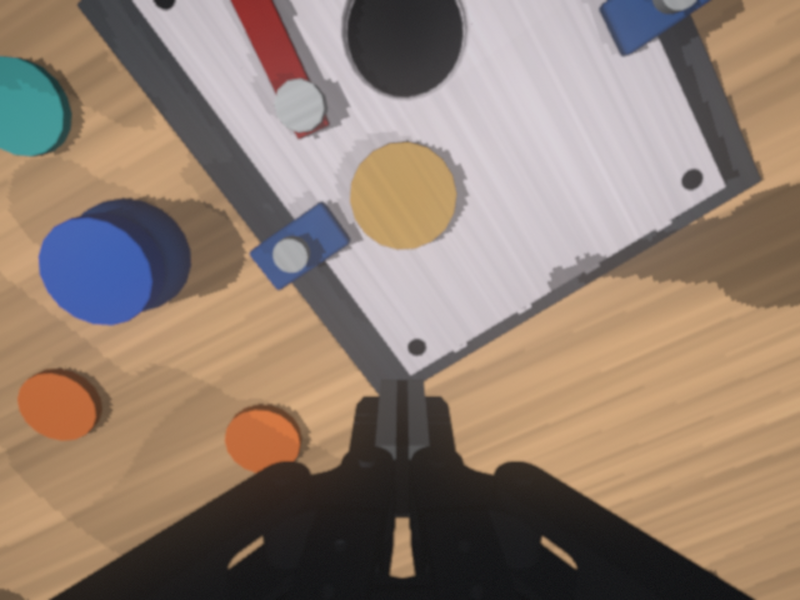

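Second view: disc at (404,195), recess rim centre at (404,36), pivot at (300,104).

```bash
python3 - <<'E'
from h import *
import pickle
a=pickle.load(open("w1.pkl","rb"));b=pickle.load(open("w2.pkl","rb"))
T=lambda p,q: tri([(a,p[0]/1.25,p[1]/1.25),(b,q[0]/1.25,q[1]/1.25)])
d=T((402,275),(404,195));r=T((404,176),(404,36));p=T((339,221),(300,104))
print("disc",d,"rec",r,"piv",p)
r=(p2w(b,404/1.25,36/1.25,48)+p2w(a,404/1.25,176/1.25,48))/2
d=p2w(b,404/1.25,195/1.25,56); print(d,r)
u=(r-d)[:2];L=np.linalg.norm(u);u/=L;yaw=np.degrees(np.arctan2(u[1],u[0]));print(L,yaw)
pickle.dump((d[:2],r[:2],u,yaw),open("plan.pkl","wb"))
P=lambda s,z:[*(r[:2]-u*s),z]
move_straight(P(L+46,110),[180,0,yaw]); move_straight(P(L+46,71),rate=60)
f0=np.array(get_obs()["contact_force"])
for s in np.arange(L+40,60,-4):
    move_straight(P(s,71),rate=50); o=get_obs(); print(round(s,1),o["contact_force"].round(1) if hasattr(o["contact_force"],'round') else o["contact_force"])
c=snap("wrist","w3.png"); pickle.dump(c,open("w3.pkl","wb")); print(o["time"],o["tool_pos"])
im=cv2.imread("pics/raw_w3.png"); cv2.imwrite("pics/w3.png",cv2.resize(im,(800,600),interpolation=cv2.INTER_CUBIC))
E
```

```text
disc [462.41265287 -36.63729819  56.18581262] rec [523.84371566 -68.03564368  36.63046007] piv [517.95911789 -14.22987828  57.96911978]
[462.26669361 -36.87961965  56.        ] [523.58905208 -67.86909469  48.        ]
68.70792684948161 -26.809916592795727
108.7 [ 0.2 -0.4  0.7]
104.7 [ 1.  -0.9  0.2]
100.7 [-0.2  0.2  0.7]
96.7 [ 0.5 -0.3  0.7]
92.7 [-0.2 -0.1 -0. ]
88.7 [ 0.3 -0.1 -0.6]
84.7 [ 0.7  0.2 -0.6]
80.7 [-0.6  0.2 -0.6]
76.7 [ 0.9  0.1 -0.5]
72.7 [-0.2  0.3 -0.1]
68.7 [-0.9 -1.2 -0.5]
64.7 [ 1.1  0.6 -0.3]
60.7 [-0.4  0.3  0.1]
10.525 [469.81294977 -40.62928185  71.02440197]
```

View pics/w3.png

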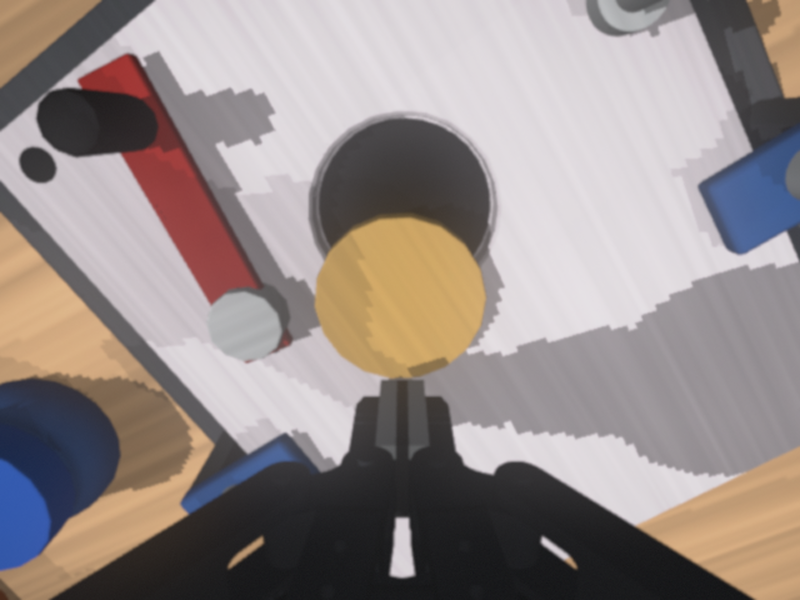

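The disc (400,297) is partly over the recess (404,200), about 1–2 mm to the left. I'll re-aim and push on gently.

```bash
python3 - <<'E'
from h import *
import pickle
c=pickle.load(open("w3.pkl","rb"))
d=p2w(c,400/1.25,297/1.25,56)[:2]; r=p2w(c,404/1.25,201/1.25,48)[:2]
_,r0,u0,yaw0=pickle.load(open("plan.pkl","rb"))
u=r-d;L=np.linalg.norm(u);u/=L;yaw=np.degrees(np.arctan2(u[1],u[0]))
t=np.array(get_obs()["tool_pos"])[:2]; g=(d-t)@u; print(d,r,r0,L,yaw,"gap tool-disc",g)
P=lambda s:[*(r-u*s),71]
move_straight(P(L+g),[180,0,yaw],rate=30)
for s in np.arange(L+g-3,g+1.9,-3):
    move_straight(P(s),rate=40); o=get_obs(); f=np.array(o["contact_force"]); print(round(s-g,1),f.round(1))
    if np.linalg.norm(f)>15: break
pickle.dump((r,u,yaw,g),open("plan2.pkl","wb"))
c=snap("wrist","w4.png"); pickle.dump(c,open("w4.pkl","wb")); print(o["time"],o["tool_pos"])
im=cv2.imread("pics/raw_w4.png"); cv2.imwrite("pics/w4.png",cv2.resize(im,(800,600),interpolation=cv2.INTER_CUBIC))
E
```

```text
[503.8566612  -57.40788233] [526.88959818 -70.30694428] [523.58905208 -67.86909469] 26.398901207184057 -29.24999517639397 gap tool-disc 37.96303798232472
23.4 [ 0.3  0.3 -0.1]
20.4 [ 0.5 -0.1 -0.3]
17.4 [-0.8 -0.6  0.5]
14.4 [-0.4  0.7 -0.5]
11.4 [ 0.5 -0.4  0.9]
8.4 [-0.1  0.6  0.6]
5.4 [-0.4 -0.4  0.1]
2.4 [-0.5  1.2 -0.7]
12.825 [491.99560003 -50.74925974  71.06437647]
```

View pics/w4.png

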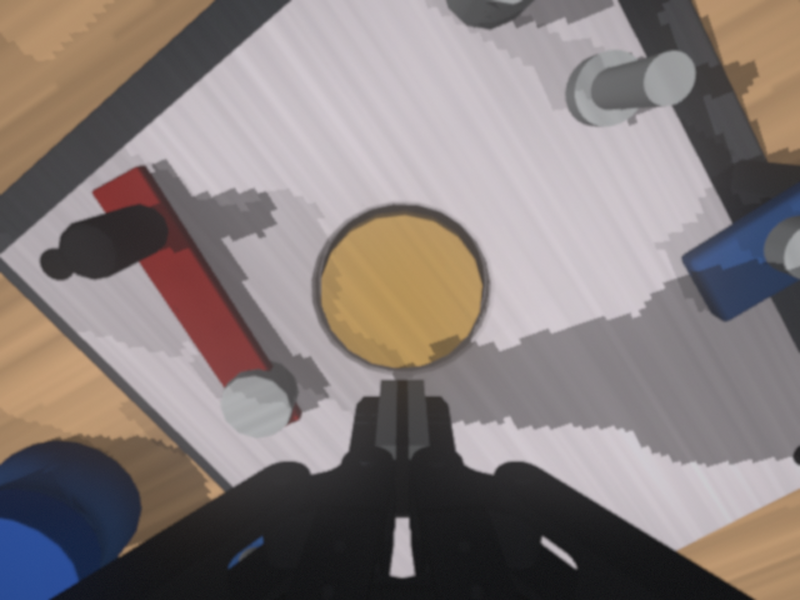

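The disc lies in the recess as a full circle at (402,290), with an even dark ring round it. The post's base is at (150,233) and its top at about (88,250). The pivot top is at (257,405).

```bash
python3 - <<'E'
from h import *
import pickle
c=pickle.load(open("w4.pkl","rb"))
g=lambda u,v,z:p2w(c,u/1.25,v/1.25,z)[:2]
r=g(401,288,48);p=g(257,405,60.5);pt=g(86,250,84);pb=g(150,232,56)
bo=g(670,79,86)
print("rec",r,"disc",g(402,291,47),"piv",p,"post top/base",pt,pb,"d",np.linalg.norm(p-r),np.linalg.norm(pt-p),np.linalg.norm(pb-p))
a=p-r; cy=np.degrees(np.arctan2(a[1],a[0]))-90
for q in(pt,pb): 
    b=q-p; print("theta",cy-np.degrees(np.arctan2(b[1],b[0])))
print("coveryaw",cy,"bolt",bo)
# holes in cover: edges check - far-right corner hole & near hole from w2
w=pickle.load(open("w2.pkl","rb")); w1=pickle.load(open("w1.pkl","rb"))
h=[p2w(w1,u/1.25,v/1.25,48)[:2] for u,v in((258,155),(409,369),(586,267))]
e=h[0]-h[1];f=h[2]-h[1];print("edge yaw",np.degrees(np.arctan2(e[1],e[0])),np.degrees(np.arctan2(f[1],f[0]))+90, np.linalg.norm(e),np.linalg.norm(f))
E
```

```text
rec [525.3156237  -69.20684961] disc [524.04584767 -68.84324498] piv [517.62579821 -15.07016397] post top/base [577.51726295 -17.72230298] [575.6698646  -17.71916403] d 54.68010742831878 59.950157538748314 58.104482131578465
theta 10.620014005778735
theta 10.697511485969173
coveryaw 8.084474692966552 bolt [ 547.75122977 -142.69710808]
edge yaw 6.665811031989281 6.783792854658458 195.89929921640112 156.41744082614892
```

```bash
cat > k.py <<'E'
from h import *
cy=np.radians(6.8); p=np.array([517.8,-14.8])
def pose(th,back,rad=60):  # finger centre 'back' mm behind the post at keeper angle th
    a=cy-th; er=np.array([np.cos(a),np.sin(a)]); tr=np.array([np.sin(a),-np.cos(a)])  # clockwise tangent
    return p+rad*er-back*tr, [180,0,np.degrees(a)+90]
E
python3 - <<'E'
from k import *
t=get_obs()["tool_pos"]
move_straight([t[0],t[1],135])
xy,o=pose(np.radians(9),32)
movep([*xy,135],o); move_straight([*xy,83],rate=100)
print(get_obs()["time"])
for th in np.arange(9,84,9):
    xy,o=pose(np.radians(th),18.5); move_straight([*xy,83],o,rate=70)
    ob=get_obs(); print(th,round(ob["time"],1),np.round(ob["contact_force"],1))
c=snap("wrist","x.png"); s=capture("scene")[:,:,::-1]
w=cv2.imread("pics/raw_x.png")
cv2.imwrite("pics/k1.png",np.hstack([cv2.resize(w,(400,300)),cv2.resize(s[190:310,200:360],(400,300),interpolation=cv2.INTER_CUBIC)]))
E
```

```text
15.55
9 15.9 [-0.3  0.4 -0. ]
18 16.2 [ 0.4  0.4 -0.6]
27 16.5 [ 0.2 -0.7 -0.5]
36 16.8 [ 0.4  0.3 -0. ]
45 17.1 [-0.2  0.4  0.7]
54 17.4 [-0.3  0.1 -0. ]
63 17.7 [-0.5  0.3 -0.3]
72 18.1 [ 0.  -0.2 -0.2]
81 18.4 [ 0.5 -1.   0.1]
```

View pics/k1.png

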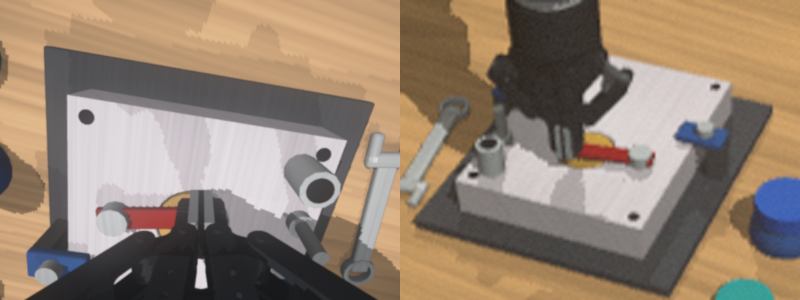

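The keeper has come round over the disc. In the wrist half it runs from the pivot (112,218) to the finger (200,210). I'll push it to the stop until the force rises.

```bash
python3 - <<'E'
from k import *
for th in np.arange(84,101,1.5):
    xy,o=pose(np.radians(th),18.5); move_straight([*xy,83],o,rate=20)
    f=np.array(get_obs()["contact_force"]); print(th,f.round(1))
    if np.linalg.norm(f[:2])>6: break
wait(0.3)
xy,o=pose(np.radians(th),45); move_straight([*xy,83],o,rate=60)
move_straight([*xy,170],o)
t=np.array([470,-60]); movep([*(p+np.array([-75,-20])),230],[180,0,0])
c=snap("wrist","y.png"); 
import pickle; pickle.dump(c,open("w5.pkl","wb")); print(get_obs()["time"])
w=cv2.imread("pics/raw_y.png"); cv2.imwrite("pics/k2.png",cv2.resize(w,(800,600),interpolation=cv2.INTER_CUBIC))
E
```

```text
84.0 [-0.3 -0.3  0.2]
85.5 [0.1 1.2 0.8]
87.0 [-0.1 -0.1  0.4]
88.5 [ 0.9  1.1 -0.3]
90.0 [-0.1 -1.2  0.6]
91.5 [ 1.9  0.  -0.3]
93.0 [ 4.3  0.4 -3.6]
94.5 [ 8.4 -0.2 -5.4]
22.825
```

View pics/k2.png

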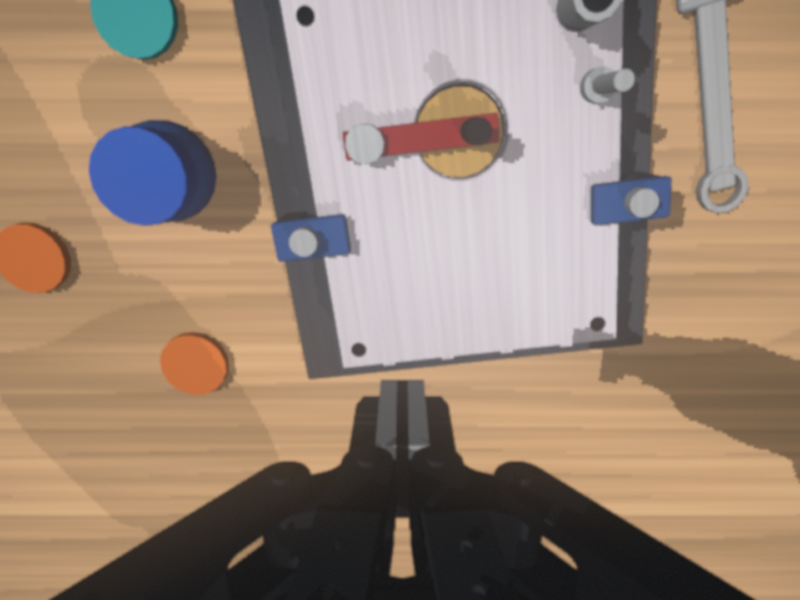

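The disc is in the recess at (460,130), with the bar across it. The pivot is at (365,143), the post top at (476,130), and the bystanders are unmoved. I'll check the angle and hand in.

```bash
python3 - <<'E'
from h import *
import pickle
c=pickle.load(open("w5.pkl","rb"))
a=p2w(c,365/1.25,143/1.25,60.5);b=p2w(c,476/1.25,130/1.25,84)
d=(b-a)[:2]; th=6.8-np.degrees(np.arctan2(d[1],d[0])); print(th)
if th>86.5: wait(0.3); print(finish_job(), get_obs()["time"])
E
```

```text
89.7844195679506
the job is handed in; nothing more can be done
the job is handed in; nothing more can be done
```

The brass disc is flat in the recess, and the keeper is against its stop over it at a measured 89.8°. The arm is clear and the job was handed in at about 23 s; I have no verdict back yet.

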